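# Pin a clamshell jar collar and hold it shut

## Robot

A 6-joint arm with a two-finger parallel gripper is mounted at the origin on the work surface. World frame = base frame: x ahead of the robot, y to its left, z up, the work surface at z = 0. Lengths are in m, angles in rad, forces in N, time in s.
With the tool pointing down it reaches from about 0.35 to 0.975 m from the base axis. Payload 4.9 kg.
Tool frame: the origin (TCP) lies on the centre line of the jaws, within the pads' length; the fingertips stand 22 mm ahead of it and the grasp point (between the pads) lies 3 mm ahead of it; z points along the fingers, y is the line along which they close (so a half turn about z gives the same grasp; the last joint's range is limited). The gripper opens to 85 mm and grips with 20 to 120 N. Pads are 22 mm wide; open, the fingers measure 114 mm over their backs; the gripper's body (76 mm by 85 mm) begins 54 mm behind the grasp point. The pads swing forward as they close: fully open they stand 13 mm farther back than shut.
Start: joints at [-1.347, 0.053, 1.613, -0, 1.476, -0.119], TCP at [0.21, -0.589, 0.253] pointing down, gripper open.
Joint ranges: [-3.01, 3.01], [-1.01, 2.22], [0.06, 2.58], [-1.02, 4.17], [0.09, 2.62], [-3.14, 3.14]. Speed limits (rad/s): [2.57, 2.57, 3.14, 3.14, 3.14, 3.14].

## Interface

Orientations are given as a 3x3 rotation matrix whose columns are the frame's x, y, z axes.
In Python, from station import status, cams, ticket, boxes_of gives the robot as it stands. The module is installed in compiled form; this text tells all that it offers.
- The arm moves only by the tool tcp_steps, called after ">>>" by a JSON object that holds its "op" and its "data". Schema: {"type":"object","properties":{"offsets":{"type":"array","items":{"type":"object","properties":{"x":{"type":"number"},"y":{"type":"number"},"z":{"type":"number"},"drx":{"type":"number"},"dry":{"type":"number"},"drz":{"type":"number"}},"additionalProperties":false},"minItems":1,"maxItems":10},"jaw":{"type":"number"},"grip_n":{"type":"number"},"only":{"type":"string"},"quiet":{"type":"boolean"},"lines":{"type":"string"}},"required":["offsets"],"additionalProperties":false}. offsets is a list of rows, 1 to 10 of them, each an object with the fields x, y, z (the shift in parts of the range, where 1.0 means 800 mm), drx, dry, drz (a rotation vector in normalised numbers (1 is 2 pi rad)); a field left out counts as zero; each row shifts and turns the commanded pose from where the row before left it, along the tool's axes as they then stand; what a row does not reach is not made up. A row lasts 1/12 s, in which the tool goes at most 0.0417 m and 0.125 rad, less where a joint would pass 70% of its speed; a pose out of reach is approached as far as the arm can. jaw is the finger opening in m, set as the call begins (left out keeps the last). The fingers move at their own pace and stop on an object; grip_n is the grip in N (left out, the last holds). Time passes only in rows, so rows that do not move let the fingers close. The tool returns the time, the measured TCP pose, the force, the opening and the grip force at its end. only (a regular expression) keeps the lines of the reply that match it, lines (a string "A,B") keeps lines A to B, and quiet returns only ok. No shift or turn number may pass 1 either way. Input that does not fit is refused with a message, and nothing moves.
- status.read_state(): the state, without advancing time (a new reading comes with each control period).
- cams.read_camera(name): name is "side" or "top"; returns a dict with "pixels" (420x560x3 uint8, red, green, blue), "intrinsics" (3x3 intrinsics, pixels), "R" (3x3) and "t" (3): a world point X has camera coordinates R X + t. Camera axes: x right, y down, z forward; pixel columns grow to the right and rows downward; lengths in m; the calibration is good to about 2 mm. A picture is of the moment at which its call begins. There is no depth.
- ticket.close_job(): hands the job in; it is judged then, once.
Trained networks look in a picture, given as the dict that the camera call returned (one of the last four; its "shot" number tells which), for a name from the list of things; names that differ only in an ending like _2 or _b are one class to them, and where a whole thing is asked for, a point or a joint stands for the part that bears it (a point fixed in the world has none). Each returns a list of dicts, best first, with "score" (0 to 1); they miss things now and then, are a little off and sometimes report something else, mostly with a low value. They report only what shows in the picture. A call takes as long as a camera call. They do not tell look-alikes from the thing itself.
- boxes_of(label, picture): "centre" ([x, y, z] in m, in the coordinates of the camera as it stood for that picture, good to about 4 mm: the middle of the surface that is visible of it).
The state is a dict: "time_s": time; "qpos": joint angles; "qvel": joint speeds; "joint_torque": joint torques, N m; "tcp_pos": TCP position; "ee_rot": TCP orientation; "contact_force": force on the tool from outside, world axes, zero at the start; "moment": the same for the moment, N m; "finger_gap": finger opening in m; "grasp_force": force on a finger pad.
Only numpy, scipy, OpenCV 4.12 (cv2) and the standard library are available. Lean on these libraries where they do the work, as an engineer would, in place of code of your own. Each camera call takes 0.05 s, during which the arm holds its last target. There are 200 camera calls.

## Task

Shut the hinged front half of the aluminium collar round the jar, take the slim round-headed pin from the white rest and push it fully down through the lined-up holes in both halves, then let go of the pin. Finish by pinching the two flat flanges of the collar firmly together between the fingers, and stay there: the program ends while it is still squeezing the halves shut. Keep the jar standing in the collar and leave the thick square-headed pin and everything else on the table where it is.

Things in the scene. Friction and masses are not known exactly. Their poses are not given: they have to be found in the camera images.
- jig: White plastic base plate of the jar collar, fixed, 120 x 260 x 12 mm. Origin at table height under the collar's centre, where the jar stands; the plate reaches 60 mm to its +x and -x, 105 mm to +y, 155 mm to -y. z up. The seam between the halves is its plane x = 0: rear half on the +x side, hinge at +y, pin ears at -y. Turned up to 0.3 rad from the world axes.
- hinge_axis (a point): Point on the vertical hinge axis of the front half, 52 mm from the jig's origin along its +y, 58 mm above the table. Its axes are those of the jig.
- gate_hinge (a joint): Opening angle of the front half, rad: 0 = shut against a stop (halves meet at the seam), grows to 1.3 as it swings clockwise seen from above, away from the rear half (towards the robot). A light friction hinge: it stays where it is left; about 1 N at the flange moves it. Starts between 0.6 and 1.1.
- front_half: Swinging aluminium half, 0.3 kg. Origin on the hinge axis at table height; axes agree with the jig's when shut. Half ring (inner radius 31.5, 10 thick, 14 to 54 mm above the table); upright flange 9 mm thick (x -10 to -1, y -90 to -142, 14 to 70 mm above the table); ear 44 x 40 x 10 mm, 44 to 54 mm above the table, centred at y = -162, with a vertical hole.
- front_flange (a point): Centre of the outer face of the front half's flange (the face away from the seam), 58 mm above the table, 118 mm from the hinge axis. Its axes are those of front_half; the face looks along -x. Push here to shut the half. The flange's top edge is 12 mm higher.
- front_hole (a point): Centre of the 15 mm hole of the front half's ear, at the ear's top face, 54 mm above the table, 162 mm from the hinge axis. When shut it stands right over the rear half's hole.
- rear_half: Fixed aluminium half, mirror image of the front half. Origin and axes as the jig's. Half ring on the +x side; upright flange 9 mm thick (x 1 to 10, y -38 to -90, 14 to 70 mm above the table); ear 44 x 40 x 10 mm, 30 to 40 mm above the table (4 mm under the front half's ear), with a vertical hole at x = 0, y = -110.
- rear_hole (a point): Centre of the 14 mm hole of the rear half's ear, at the ear's top face, 40 mm above the table. Below it is free down to the base plate, 12 mm above the table.
- rear_flange (a point): Centre of the outer face (looking along the jig's +x) of the rear half's flange, 58 mm above the table. When shut, the two flanges measure 20 mm over their outer faces and 52 mm along; point front_flange is then 20 mm away along the jig's -x. Pinch across both here.
- jar: Glass jar with black lid, 60 mm across, 78 mm high, 0.28 kg, standing loose on the base plate inside the collar (1.5 mm play all round); its top is 90 mm above the table. Origin: centre of its underside.
- lock_pin: The slim steel pin, about 0.11 kg, 77 mm long, upright in one hole of the rest. Origin at the tip of its foot, z up along it: round 12 mm shank, 38 mm long, with a 6 mm taper at the foot; a collar 32 mm across (38 to 43 mm from the tip); a round head 20 mm across (43 to 77 mm). Fully home, its collar rests on the front half's ear and the tip is 16 mm above the table.
- pin_grip (a point): Point on the pin's axis in its round head, 66 mm above the tip (11 mm under the top): a good place for the finger centre; the fingertips then clear the pin's collar.
- thick_pin: The other pin in the rest, not wanted: same length and collar, 20 mm shank (too thick for the holes) and a square head 26 x 26 x 34 mm. Origin at the tip of its foot.
- pin_rest: White plastic block, fixed, 64 x 150 x 50 mm (x, y, z), with two 22 mm holes 46 mm deep in its top, 40 mm either side of its centre along its own y. The pins stand in them, hanging by their collars on its top, 50 mm above the table. Which pin is in which hole varies. Origin: centre of its underside.
- roll_low: Small low label roll, white, 72 mm across, 30 mm high, loose bystander. Origin: centre of underside.
- roll_tall: Tall label roll, white, 72 mm across, 105 mm high, loose bystander behind the jig. Origin: centre of underside.
- roll_wide: Wide label roll, white, 110 mm across, 45 mm high, loose bystander at the left. Origin: centre of underside.
- bottle: Green drinking bottle, 68 mm across, 212 mm high, loose bystander at the back left. Origin: centre of underside.
- jar_b: A second jar like the first, loose bystander at the back. Origin: centre of underside.
- jar_c: A third jar with white contents, loose bystander at the back right. Origin: centre of underside.
- marker: Felt marker lying on the table, 132 mm long, 16 mm thick, loose bystander at the left. Origin on its underside, 45 mm from its blunt end.
Mind the look-alikes: they are no part of the job. Leave any blue look-alike of the lock_pin alone.

How it is judged:
On the way, in this order (a step that is already met when the one before it is completed fails the run):
1. the front half is shut (within 0.03 rad) (value of joint gate_hinge below 0.03 rad), for 0.2 s.
2. the slim pin is fully down through both holes with the halves shut (z of lock_pin in the frame of jig between 0.008 and 0.022 m and horizontal distance between rear_hole and lock_pin below 0.006 m and angle between lock_pin's own z axis and vertical below 0.12 rad and value of joint gate_hinge below 0.03 rad), for 0.2 s.
At the end, for the whole second after the job is handed in: Front half within 0.02 rad of shut; slim pin upright (0.12 rad) through both holes, foot 8 to 22 mm above the table, within 6 mm of the hole axis, not touched by the fingers; fingers pressing over 6 N on each half; jar upright in the collar (8 mm). All while still squeezing (value of joint gate_hinge below 0.02 rad and z of lock_pin in the frame of jig between 0.008 and 0.022 m and horizontal distance between rear_hole and lock_pin below 0.006 m and angle between lock_pin's own z axis and vertical below 0.12 rad and contact force between the fingers and front_half above 6 N and contact force between the fingers and rear_half above 6 N and contact force between the fingers and lock_pin below 0.3 N and angle between jar's own z axis and vertical below 0.1 rad and z of jar in the frame of jig below 0.018 m and horizontal distance between jar and jig below 0.008 m); the arm keeps its last pose, push and grip.
It fails at once if a bystander (rolls, bottle, other jars, marker) or the thick pin is shifted by more than 25 mm (distance of any of roll_low, roll_tall, roll_wide, bottle, jar_b, jar_c, marker, thick_pin from where it was at the start of the episode above 0.025 m).
It fails at once if the jar in the collar is tipped or lifted (angle between jar's own z axis and vertical above 0.25 rad or z of jar in the frame of jig above 0.03 m).
It also fails if it takes over 59 s, if anything falls off the work surface, if the arm or the gripper's body presses on something with over 40 N, if the wrist force passes 120 N, or if a joint passes its speed limit or range.

## Working session

There is one attempt and no reset: what is moved stays moved. The work goes in short steps, Python scripts to look and compute and a tool call to move; the robot and the scene stay as the last step left them, time stands still between calls to the robot, and variables do not carry over. Pictures are saved under pics/ and viewed, at most 10 in all, crops included, and the job is handed in when it is done.

```bash
mkdir -p pics; cat > h.py <<'E'
import numpy as np, cv2
from station import status, cams, ticket, boxes_of
def cam(n): return cams.read_camera(n)
def save(p,f): cv2.imwrite(f,cv2.cvtColor(p,cv2.COLOR_RGB2BGR))
def proj(c,X):
    k=c["intrinsics"]@(c["R"]@np.asarray(X,float)+c["t"]); return k[:2]/k[2]
def world(c,p): return c["R"].T@(np.asarray(p)-c["t"])
def onz(c,uv,z):
    d=c["R"].T@np.linalg.inv(c["intrinsics"])@np.array([uv[0],uv[1],1.]); o=-c["R"].T@c["t"]
    return o+d*(z-o[2])/d[2]
E
python3 - <<'E'
from h import *
np.set_printoptions(precision=4,suppress=True)
for n in("top","side"):
    c=cam(n); save(c["pixels"],f"pics/{n}0.png")
    print(n,"campos",-c["R"].T@c["t"])
    for l in ["jig","front_half","rear_half","jar","lock_pin","thick_pin","pin_rest","front_flange","front_hole","rear_hole","rear_flange","pin_grip","hinge_axis","roll_low"]:
        for d in boxes_of(l,c)[:3]:
            w=world(c,d["centre"]); print(l,round(d["score"],2),w,proj(c,w).round())
print(status.read_state())
E
```

```text
top campos [0.4079 0.0509 1.4108]
jig 0.9 [0.5988 0.1178 0.0069] [262. 216.]
jig 0.57 [0.6125 0.0735 0.0429] [277. 210.]
front_half 0.75 [0.5429 0.1448 0.0526] [252. 233.]
rear_half 0.66 [0.6087 0.0744 0.042 ] [277. 211.]
jar 0.94 [0.6161 0.1497 0.089 ] [250. 206.]
jar 0.91 [ 0.7144 -0.2544  0.0756] [395. 173.]
jar 0.8 [ 0.7314 -0.134   0.0761] [352. 166.]
lock_pin 0.65 [ 0.6082 -0.1611  0.0504] [361. 211.]
lock_pin 0.64 [ 0.4797 -0.1733  0.0653] [366. 257.]
lock_pin 0.43 [ 0.3709 -0.1476  0.0276] [355. 296.]
thick_pin 0.45 [ 0.5088 -0.2455  0.0904] [395. 246.]
pin_rest 0.84 [ 0.495  -0.2067  0.0468] [377. 252.]
front_flange 0.91 [0.5486 0.1424 0.0537] [253. 231.]
front_hole 0.8 [0.5418 0.1465 0.0548] [251. 234.]
rear_hole 0.88 [0.6064 0.0709 0.037 ] [278. 212.]
rear_flange 0.73 [0.6137 0.0743 0.0372] [277. 209.]
pin_grip 0.56 [ 0.4837 -0.1764  0.065 ] [368. 255.]
hinge_axis 0.79 [0.594  0.1171 0.0127] [262. 217.]
hinge_axis 0.43 [0.6688 0.3629 0.1565] [167. 181.]
roll_low 0.94 [ 0.3709 -0.1511  0.0285] [357. 296.]
roll_low 0.58 [0.577  0.4108 0.0434] [158. 221.]
side campos [0.1412 
[... 1072 characters left out ...]
 [0.6558 0.3831 0.1265] [127. 281.]
roll_low 0.84 [ 0.3655 -0.1345  0.0254] [390. 221.]
roll_low 0.57 [0.6048 0.072  0.0371] [254. 230.]
{'time_s': 1.5, 'qpos': array([-1.347 ,  0.0527,  1.6129,  0.    ,  1.476 , -0.119 ]), 'qvel': array([-0.0019, -0.0003,  0.0003,  0.0003, -0.0004,  0.0003]), 'joint_torque': array([  0.0005, -39.3669, -37.0452,  -0.    ,   0.0006,   0.    ]), 'tcp_pos': array([ 0.2101, -0.5886,  0.2533]), 'ee_rot': array([[ 0.9418,  0.3361,  0.    ],
       [ 0.3361, -0.9418,  0.    ],
       [ 0.    , -0.    , -1.    ]]), 'contact_force': array([-1.1912, -1.3266, -0.7673]), 'moment': array([-0.0007, -0.0195, -0.0499]), 'grasp_force': 0.0, 'finger_gap': 0.08593126190960952}
```

```bash
python3 - <<'E'
from h import *
t=cv2.imread("pics/top0.png")[150:310,210:420]
cv2.imwrite("pics/topc.png",cv2.resize(t,None,fx=3.7,fy=3.7,interpolation=cv2.INTER_CUBIC))
s=cv2.imread("pics/side0.png")[130:310,180:410]
cv2.imwrite("pics/sidec.png",cv2.resize(s,None,fx=3.3,fy=3.3,interpolation=cv2.INTER_CUBIC))
E
```

```text
(no output)
```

View pics/topc.png

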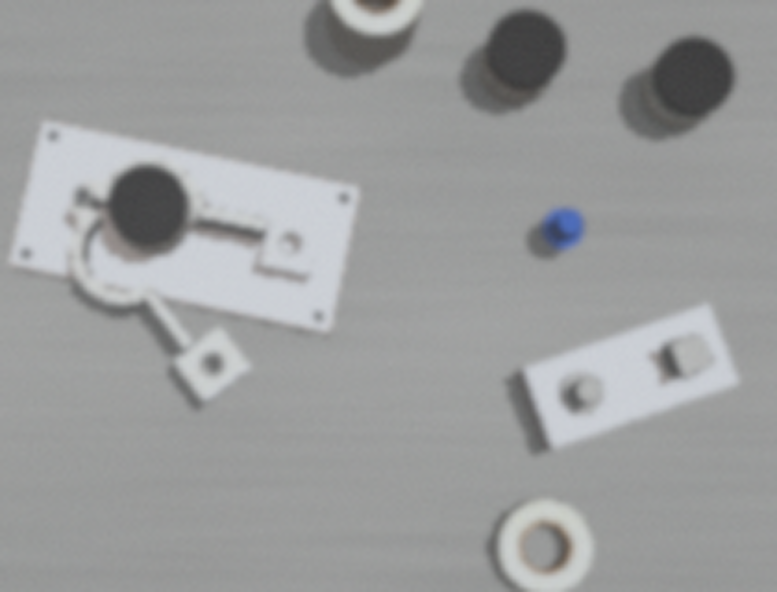

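View pics/sidec.png

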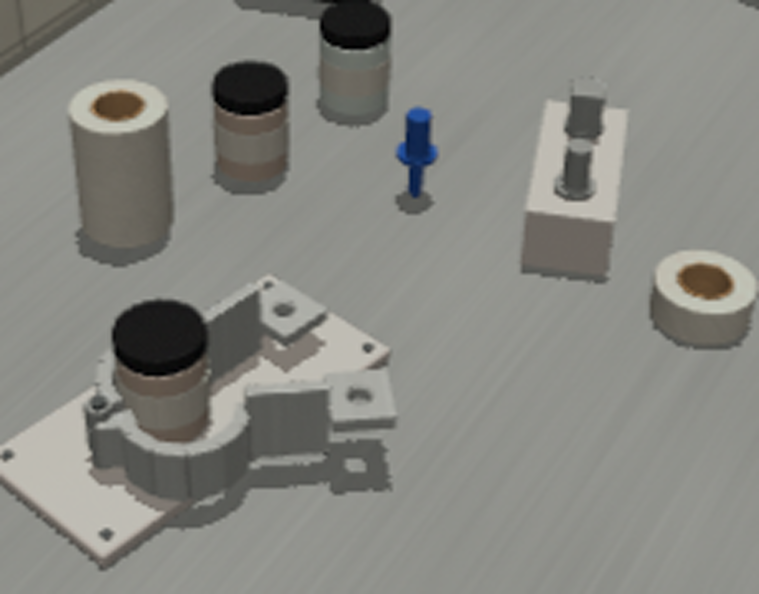

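Top crop: jar collar with the front half open; blue look-alike at crop (561,228) → pixel (361,212); round-headed steel pin in the rest at (587,388) → (368,255); square-headed thick pin at (690,355) → (396,246). The slim steel round-headed pin at (368,255) is the one wanted, and the side crop confirms it (round head, front hole of the rest at (580,150)).

```bash
cat > fit.py <<'E'
from h import *
from scipy.optimize import least_squares
np.set_printoptions(precision=4,suppress=True)
def Rz(a): return np.array([[np.cos(a),-np.sin(a),0],[np.sin(a),np.cos(a),0],[0,0,1]])
def pt(p,l): return Rz(p[2])@np.array(l)+np.array([p[0],p[1],0])
C={n:cam(n) for n in("top","side")}
top=lambda u,v:np.array([210+u/3.7,150+v/3.7])-.37; side=lambda u,v:np.array([180+u/3.3,130+v/3.3])-.35
J=[("top",top(43,122),(.06,.105,.012)),("top",top(358,187),(.06,-.155,.012)),("top",top(331,330),(-.06,-.155,.012)),("top",top(10,265),(-.06,.105,.012)),("top",top(290,243),(0,-.11,.04)),
("side",side(268,277),(.06,-.155,.012)),("side",side(389,350),(-.06,-.155,.012)),("side",side(103,558),(-.06,.105,.012)),("side",side(284,310),(0,-.11,.04))]
P=[("top",top(521,368),(.032,.075,.05)),("top",top(710,303),(.032,-.075,.05)),("top",top(742,382),(-.032,-.075,.05)),("top",top(552,448),(-.032,.075,.05)),("top",top(588,386),(0,.04,.089)),
("side",side(548,102),(.032,-.075,.05)),("side",side(628,108),(-.032,-.075,.05)),("side",side(612,220),(-.032,.075,.05)),("side",side(527,212),(.032,.075,.05)),("side",side(580,146),(0,.04,.089))]
def fit(L,p0,name):
    for s in (("top",),("side",),("top","side")):
        M=[m for m in L if m[0] in s]
        r=least_squares(lambda p:np.concatenate([proj(C[n],pt(p,l))-uv for n,uv,l in M]),p0,x_scale=[.01,.01,.1],loss="soft_l1")
        print(name,s,r.x,"rms px",np.sqrt(np.mean(r.fun**2)),r.fun.round(1) if len(s)==2 else "")
    return r.x
j=fit(J,[.6,.13,-.2],"jig"); p=fit(P,[.49,-.2,.3],"rest")
h=pt(j,(0,.052,0))
for n,uv in(("top",top(213,363)),("side",side(359,396))):
    d=Rz(-j[2])@(onz(C[n],uv,.054)-h); print("front hole",n,onz(C[n],uv,.054),"r",np.hypot(d[0],d[1]),"gate",np.arctan2(-d[0],-d[1]))
print("rear hole",pt(j,(0,-.11,.04)),"pin",pt(p,(0,.04,.078)))
for n in C:
    c=C[n]
    for l in("jar","pin_grip","lock_pin"):
        for d in boxes_of(l,c)[:3]: print(n,l,round(d["score"],2),world(c,d["centre"]))
    print("pin proj",proj(c,pt(p,(0,.04,.089))),"pin blob click")
E
```

```bash
python3 fit.py
```

```text
jig ('top',) [ 0.6184  0.1504 -0.1955] rms px 0.7288615976539939 
jig ('side',) [ 0.6166  0.1505 -0.2004] rms px 0.5600377824451059 
jig ('top', 'side') [ 0.6174  0.1503 -0.1988] rms px 0.7235799861437324 [-0.6 -0.6  1.3 -0.   0.2  1.6 -0.9  0.6  0.3  0.4 -0.4 -1.4  0.5 -0.3
 -0.4  0.4 -0.6 -0.2]
rest ('top',) [ 0.4979 -0.2141  0.3409] rms px 0.4214274879272427 
rest ('side',) [ 0.4956 -0.2169  0.3434] rms px 0.48165026490848906 
rest ('top', 'side') [ 0.4965 -0.2152  0.3426] rms px 0.652650095723765 [ 0.8  0.2  0.1  0.3 -0.3  0.6  0.4  0.4  0.9  1.3 -0.8 -0.3 -0.5  0.9
  0.   0.9 -1.1 -0.3 -0.6 -0.1]
front hole top [0.503  0.1007 0.054 ] r 0.16020044281661525 gate 0.6933493315491592
front hole side [0.5004 0.1006 0.054 ] r 0.16228046401513163 gate 0.703192983320699
rear hole [0.5957 0.0424 0.04  ] pin [ 0.483  -0.1775  0.078 ]
top jar 0.82 [ 0.7147 -0.2586  0.0775]
top jar 0.78 [ 0.7334 -0.132   0.0767]
top jar 0.66 [0.6172 0.1444 0.09  ]
top pin_grip 0.51 [0.5468 0.1408 0.0528]
top pin_grip 0.42 [ 0.483  -0.1711  0.0651]
top lock_pin 0.47 [ 0.6111 -0.1571  0.0508]
top lock_pin 0.47 [ 0.4941 -0.2105  0.0423]
pin proj [369.4519 255.2658] pin blob click
side jar 0.95 [ 0.7087 -0.2407  0.057 ]
side jar 0.76 [0.6075 0.1604 0.0801]
side jar 0.76 [ 0.7281 -0.1181  0.0566]
side pin_grip 0.69 [ 0.6012 -0.1647  0.0491]
side pin_grip 0.65 [ 0.4815 -0.1729  0.0629]
side pin_grip 0.3 [ 0.7113 -0.2406  0.0581]
side lock_pin 0.71 [ 0.6019 -0.1648  0.047 ]
side lock_pin 0.59 [ 0.4811 -0.1746  0.0668]
side lock_pin 0.37 [ 0.5057 -0.2393  0.0779]
pin proj [354.7601 173.7921] pin blob click
```

The rows are not in the units I measure in: shifts go in shares of 800 mm and turns go in shares of 2 pi rad. I convert before sending: -0.0304 m / 0.8 = -0.038, 0.0266 m / 0.8 = 0.0333.

```bash
cat > w.py <<'E'
# tool deltas: python3 w.py x y z [yaw of tool y]   (world target)
import sys
from h import *
np.set_printoptions(precision=4,suppress=True)
JX,JY,JA=.6174,.1503,-.1988
def jig(p): 
    c,s=np.cos(JA),np.sin(JA); d=np.array(p)-[JX,JY,0]
    return np.array([c*d[0]+s*d[1],-s*d[0]+c*d[1],p[2]])
def unjig(p):
    c,s=np.cos(JA),np.sin(JA); return np.array([JX+c*p[0]-s*p[1],JY+s*p[0]+c*p[1],p[2]])
def delta(X):
    s=status.read_state(); R=s["ee_rot"]; y=R[:,1]
    print("tcp",s["tcp_pos"],"jig",jig(s["tcp_pos"]),"delta tool",R.T@(np.array(X)-s["tcp_pos"]),"rz",-(JA-np.arctan2(y[1],y[0])),"tilt",R[:,2],"F",s["contact_force"])
if __name__=="__main__":
    a=[float(v) for v in sys.argv[1:4]]; delta(unjig(a))
E
```

>>> {"op": "tcp_steps", "data": {"offsets": [{"x":0.0333,"y":-0.038},{"x":0.0333,"y":-0.038},{"x":0.0333,"y":-0.038},{"x":0.0333,"y":-0.038},{"x":0.0333,"y":-0.038},{"x":0.0333,"y":-0.038},{"x":0.0333,"y":-0.038},{"x":0.0333,"y":-0.038},{"x":0.0333,"y":-0.038},{"x":0.0333,"y":-0.038}], "jaw": 0, "grip_n": 30}}

```text
time_s: 2.73
tcp_pos: [0.3586, -0.2111, 0.2536]
ee_rot: [[0.942, 0.335, 0.001], [0.335, -0.942, -0.001], [0.001, 0.001, -1.0]]
contact_force: [1.4, -1.0, 0.0]
finger_gap: 0.0001
grasp_force: 0.0
```

>>> {"op": "tcp_steps", "data": {"offsets": [{"x":0.0333,"y":-0.038},{"x":0.0333,"y":-0.038},{"x":0.0333,"y":-0.038},{"x":0.0333,"y":-0.038},{"x":0.0333,"y":-0.038},{"x":0.0333,"y":-0.038},{"x":0.0333,"y":-0.038},{"x":0.0333,"y":-0.038},{"x":0.0333,"y":-0.038},{"x":0.0333,"y":-0.038}]}}

```text
time_s: 3.57
tcp_pos: [0.5071, 0.1651, 0.2535]
ee_rot: [[0.942, 0.337, 0.001], [0.337, -0.942, -0.0], [0.001, 0.0, -1.0]]
contact_force: [0.2, -0.6, 0.5]
finger_gap: -0.0004
grasp_force: 0.0
```

>>> {"op": "tcp_steps", "data": {"offsets": [{"drz":-0.0182},{"drz":-0.0182},{"drz":-0.0182},{"drz":-0.0182},{"drz":-0.0182},{"drz":-0.0182},{"drz":-0.0182},{"drz":-0.0182},{"drz":-0.0182},{}]}}

```text
time_s: 4.4
tcp_pos: [0.5068, 0.1628, 0.2534]
ee_rot: [[0.195, 0.981, 0.0], [0.981, -0.195, 0.0], [0.0, 0.0, -1.0]]
contact_force: [-0.3, 0.4, -0.6]
finger_gap: 0.0001
grasp_force: 0.0
```

```bash
python3 - <<'E'
from w import *
def tcp(g,extra=0):
    r=.0145*np.cos(g)+.011*np.sin(g)+extra
    l=np.array([-.010-r,-.118]); c,s=np.cos(-g),np.sin(-g)
    return np.array([c*l[0]-s*l[1],.052+s*l[0]+c*l[1]])
for g,e in[(.7,.02),(.7,0),(.6,0),(.5,0),(.4,0),(.3,0),(.2,0),(.1,0),(0,0)]: print(g,tcp(g,e))
X=tcp(.7,.02); delta(unjig([X[0],X[1],.06]))
E
```

```text
0.7 [-0.1129 -0.0072]
0.7 [-0.0976 -0.0201]
0.6 [-0.0899 -0.0295]
0.5 [-0.0811 -0.0381]
0.4 [-0.0714 -0.0459]
0.3 [-0.0608 -0.0527]
0.2 [-0.0493 -0.0584]
0.1 [-0.0372 -0.0629]
0 [-0.0245 -0.066 ]
tcp [0.5068 0.1628 0.2534] jig [-0.1109 -0.0096  0.2534] delta tool [ 0.0023 -0.002   0.1934] rz 0.002195159947406905 tilt [ 0.0002  0.0001 -1.    ] F [-0.2919  0.4429 -0.612 ]
```

In the tool's units: 0.0323 m / 0.8 = 0.0404, 0.0076 m / 0.8 = 0.0095.

>>> {"op": "tcp_steps", "data": {"offsets": [{"x":0.0025,"y":-0.0025,"z":0.0404},{"z":0.0404},{"z":0.0404},{"z":0.0404},{"z":0.0404},{"z":0.0404},{"x":-0.0081,"y":0.0095},{"x":-0.0081,"y":0.0095},{"x":-0.0059,"y":0.0048},{"x":-0.0059,"y":0.0048}]}}

```text
time_s: 5.23
tcp_pos: [0.5259, 0.1381, 0.0625]
ee_rot: [[0.199, 0.98, 0.005], [0.98, -0.199, 0.001], [0.002, 0.005, -1.0]]
contact_force: [0.3, 0.6, 1.0]
finger_gap: 0.0002
grasp_force: 0.3
```

>>> {"op": "tcp_steps", "data": {"offsets": [{"x":-0.0054,"y":0.0055},{"x":-0.0054,"y":0.0055},{"x":-0.0049,"y":0.0061},{"x":-0.0049,"y":0.0061},{"x":-0.0043,"y":0.0066},{"x":-0.0043,"y":0.0066},{"x":-0.0036,"y":0.0071},{"x":-0.0036,"y":0.0071},{}]}}

```text
time_s: 5.98
tcp_pos: [0.5583, 0.1015, 0.0597]
ee_rot: [[0.198, 0.98, 0.001], [0.98, -0.198, -0.0], [-0.0, 0.001, -1.0]]
contact_force: [-0.5, -0.1, -0.7]
finger_gap: 0.0003
grasp_force: 0.0
```

```bash
python3 - <<'E'
from w import *
delta(unjig([-.0245,-.066,.06]))
for n in("top","side"):
    c=cam(n); save(c["pixels"],f"pics/{n}1.png")
a=cv2.imread("pics/top1.png")[180:265,205:315];b=cv2.imread("pics/side1.png")[190:310,180:310]
a=cv2.resize(a,(400,309));b=cv2.resize(b,(400,369))
cv2.imwrite("pics/m1.png",np.hstack([cv2.copyMakeBorder(a,0,60,0,0,0),b]))
E
```

```text
tcp [0.5583 0.1015 0.0597] jig [-0.0483 -0.0595  0.0597] delta tool [-0.0065  0.0238 -0.0003] rz -0.00030850161593073966 tilt [ 0.0009 -0.0004 -1.    ] F [-0.5    -0.0807 -0.6624]
```

View pics/m1.png

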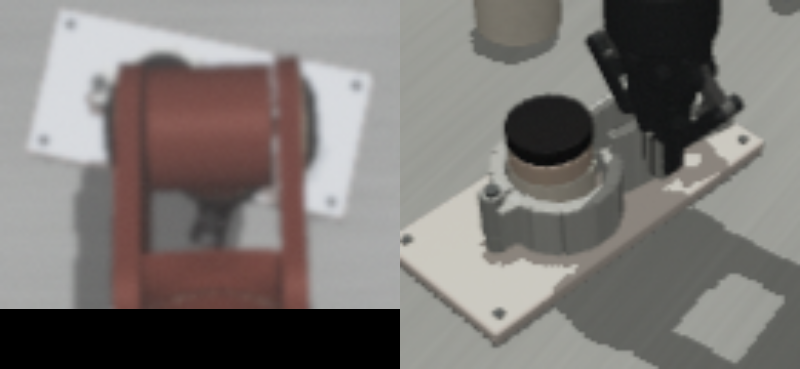

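The side view shows the closed fingers (at ~(665,150)) outside the flange and the front half mostly swung in; I continue gently to the stop.

In the tool's units: 0.004 m / 0.8 = 0.005, 0.003 m / 0.8 = 0.0038.

>>> {"op": "tcp_steps", "data": {"offsets": [{"x":-0.0013,"y":0.005},{"x":-0.0013,"y":0.005},{"x":-0.0013,"y":0.005},{"x":-0.0013,"y":0.005},{"x":-0.0013,"y":0.0038},{"x":-0.0013,"y":0.0038},{}]}}

```text
time_s: 6.67
tcp_pos: [0.5784, 0.0917, 0.0597]
ee_rot: [[0.197, 0.98, 0.001], [0.98, -0.197, -0.0], [-0.0, 0.001, -1.0]]
contact_force: [0.6, 1.1, 0.8]
finger_gap: -0.0004
grasp_force: 0.0
```

>>> {"op": "tcp_steps", "data": {"offsets": [{"y":0.0013},{"y":0.0013},{"y":0.0013},{}]}}

```text
time_s: 7.0
tcp_pos: [0.5806, 0.0914, 0.0595]
ee_rot: [[0.197, 0.98, 0.0], [0.98, -0.197, -0.0], [-0.0, 0.0, -1.0]]
contact_force: [0.4, -0.4, 0.4]
finger_gap: 0.0001
grasp_force: 0.0
```

```bash
python3 w.py -.0245 -.066 .06
```

```text
tcp [0.5806 0.0914 0.0595] jig [-0.0244 -0.065   0.0595] delta tool [-0.001  -0.0001 -0.0005] rz 0.0004315144877814481 tilt [ 0. -0. -1.] F [ 0.4112 -0.4072  0.3933]
```

In the tool's units: 0.001 m / 0.8 = 0.0013.

>>> {"op": "tcp_steps", "data": {"offsets": [{"y":0.0013},{"y":0.0013},{"y":0.0013},{}]}}

```text
time_s: 7.33
tcp_pos: [0.5811, 0.0914, 0.0595]
ee_rot: [[0.197, 0.98, -0.007], [0.98, -0.197, 0.001], [-0.001, -0.007, -1.0]]
contact_force: [-11.1, 0.7, 8.2]
finger_gap: -0.0004
grasp_force: 5.7
```

>>> {"op": "tcp_steps", "data": {"offsets": [{"y":0.0013},{"y":0.0013},{}]}}

```text
time_s: 7.58
tcp_pos: [0.5812, 0.0913, 0.0594]
ee_rot: [[0.197, 0.98, -0.012], [0.98, -0.197, 0.001], [-0.001, -0.012, -1.0]]
contact_force: [-18.4, 1.9, 14.2]
finger_gap: 0.0001
grasp_force: 9.7
```

```bash
python3 w.py -.0245 -.066 .06
```

```text
tcp [0.5812 0.0913 0.0594] jig [-0.0238 -0.0649  0.0594] delta tool [-0.0011 -0.0007 -0.0006] rz 0.0008667131537648809 tilt [-0.0123  0.001  -0.9999] F [-18.427    1.9192  14.2354]
```

In the tool's units: -0.04 m / 0.8 = -0.05, -0.03 m / 0.8 = -0.0375.

>>> {"op": "tcp_steps", "data": {"offsets": [{"y":-0.0075},{"y":-0.0175},{"y":-0.025},{"z":-0.0375},{"z":-0.0375},{"z":-0.05},{"z":-0.0375},{}], "jaw": 0.05}}

```text
time_s: 8.25
tcp_pos: [0.5507, 0.0987, 0.1985]
ee_rot: [[0.197, 0.98, 0.015], [0.98, -0.197, 0.001], [0.004, 0.015, -1.0]]
contact_force: [1.3, -0.2, 0.6]
finger_gap: 0.05
grasp_force: 0.0
```

```bash
python3 - <<'E'
from w import *
delta([.483,-.1775,.081]); print(unjig([0,-.11,.082]))
E
```

```text
tcp [0.5507 0.0987 0.1985] jig [-0.0552 -0.0638  0.1985] delta tool [-0.2845 -0.0137  0.1162] rz 0.000570926146158196 tilt [ 0.015   0.0007 -0.9999] F [ 1.3022 -0.1671  0.6108]
[0.5957 0.0425 0.082 ]
```

In the tool's units: -0.0356 m / 0.8 = -0.0445, -0.0015 m / 0.8 = -0.0019.

>>> {"op": "tcp_steps", "data": {"offsets": [{"x":-0.0445,"y":-0.0019},{"x":-0.0445,"y":-0.0019},{"x":-0.0445,"y":-0.0019},{"x":-0.0445,"y":-0.0019},{"x":-0.0445,"y":-0.0019},{"x":-0.0445,"y":-0.0019},{"x":-0.0445,"y":-0.0019},{"x":-0.0445,"y":-0.0019},{}]}}

```text
time_s: 9.0
tcp_pos: [0.4773, -0.1834, 0.1897]
ee_rot: [[0.203, 0.979, 0.0], [0.979, -0.203, -0.003], [-0.003, 0.001, -1.0]]
contact_force: [-0.5, 0.2, -0.6]
finger_gap: 0.0501
grasp_force: 0.0
```

```bash
python3 - <<'E'
from w import *
delta([.483,-.1775,.081])
a=cam("top");b=cam("side"); save(a["pixels"],"pics/top2.png"); save(b["pixels"],"pics/side2.png")
A=cv2.imread("pics/top2.png")[185:255,210:310];B=cv2.imread("pics/side2.png")[200:290,195:295];D=cv2.imread("pics/side2.png")[120:220,300:400]
cv2.imwrite("pics/m2.png",np.hstack([cv2.resize(A,(400,280)),cv2.resize(B,(311,280)) ]))
cv2.imwrite("pics/m2.png",np.vstack([cv2.imread("pics/m2.png"),cv2.copyMakeBorder(cv2.resize(D,(300,300)),0,0,0,411,0)]))
E
```

```text
tcp [ 0.4773 -0.1834  0.1897] jig [-0.0715 -0.3548  0.1897] delta tool [0.0072 0.0043 0.1087] rz -0.005479971072143736 tilt [ 0.0005 -0.003  -1.    ] F [-0.5422  0.2249 -0.5954]
```

View pics/m2.png

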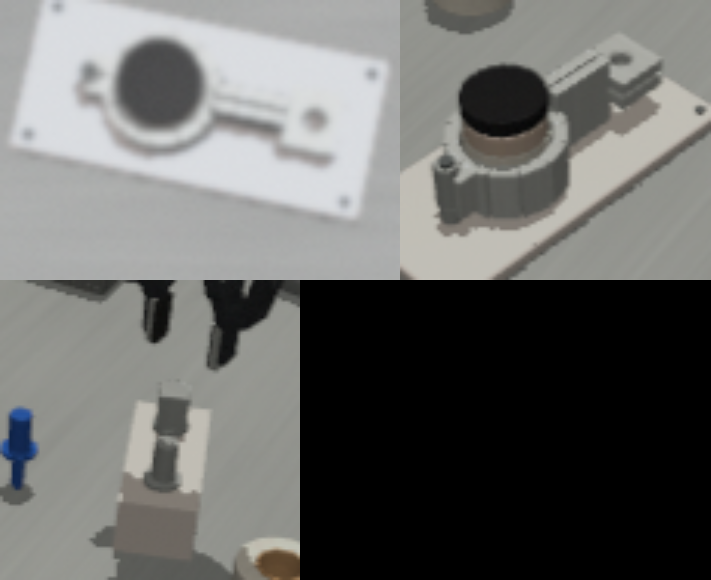

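The front half is shut (side crop: ears stacked, hole at ≈(621,59)); jar upright; the open fingers hang above the pin, whose head is at ≈(168,443).

In the tool's units: 0.025 m / 0.8 = 0.0313, 0.02 m / 0.8 = 0.025.

>>> {"op": "tcp_steps", "data": {"offsets": [{"x":0.0053,"y":0.0029,"z":0.0188},{"x":0.0038,"y":0.0025,"z":0.0234},{"z":0.0313},{"z":0.025},{"z":0.025},{"z":0.0125},{}]}}

```text
time_s: 9.68
tcp_pos: [0.4824, -0.1701, 0.0779]
ee_rot: [[0.195, 0.981, -0.005], [0.981, -0.195, 0.003], [0.002, -0.005, -1.0]]
contact_force: [-0.7, 0.6, -0.4]
finger_gap: 0.05
grasp_force: 0.0
```

```bash
python3 - <<'E'
from w import *
delta([.483,-.1775,.081])
a=cam("top");b=cam("side")
print(onz(a,(289-.4,214.2-.4),.054),onz(b,(266.1-.35,219-.35),.054),"expected",unjig([0,-.11,.054]))
s=b["pixels"][140:210,310:400]; cv2.imwrite("pics/m3.png",cv2.cvtColor(cv2.resize(s,None,fx=6,fy=6,interpolation=cv2.INTER_CUBIC),cv2.COLOR_RGB2BGR))
E
```

```text
tcp [ 0.4824 -0.1701  0.0779] jig [-0.069  -0.3407  0.0779] delta tool [-0.0072  0.002  -0.0032] rz 0.0022106236377648913 tilt [-0.0048  0.0029 -1.    ] F [-0.7447  0.6472 -0.3781]
[0.5991 0.0419 0.054 ] [0.5943 0.0419 0.054 ] expected [0.5957 0.0425 0.054 ]
```

View pics/m3.png

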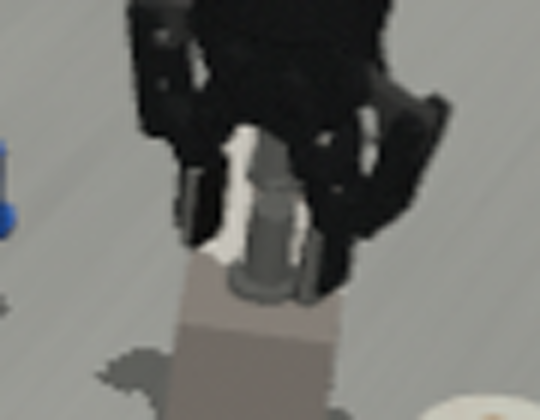

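The fingers straddle the slim pin's head (≈(270,235)); the tool stands ~7 mm too far along its x, so I correct and close.

In the tool's units: -0.0036 m / 0.8 = -0.0045, -0.0016 m / 0.8 = -0.002.

>>> {"op": "tcp_steps", "data": {"offsets": [{"x":-0.0045,"y":0.0013,"z":-0.002},{"x":-0.0045,"y":0.0013,"z":-0.002},{},{}]}}

```text
time_s: 10.12
tcp_pos: [0.4853, -0.1805, 0.0854]
ee_rot: [[0.198, 0.98, 0.002], [0.98, -0.198, -0.001], [-0.001, 0.002, -1.0]]
contact_force: [0.4, 0.6, -0.5]
finger_gap: 0.0501
grasp_force: 0.0
```

```bash
python3 - <<'E'
from w import *
delta([.483,-.1775,.081])
E
```

```text
tcp [ 0.4853 -0.1805  0.0854] jig [-0.0642 -0.3504  0.0854] delta tool [ 0.0025 -0.0028  0.0044] rz -0.00022621800624855748 tilt [ 0.0022 -0.0011 -1.    ] F [ 0.3946  0.5771 -0.5389]
```

>>> {"op": "tcp_steps", "data": {"offsets": [{},{},{},{},{},{}], "jaw": 0, "grip_n": 60}}

```text
time_s: 10.62
tcp_pos: [0.4846, -0.1798, 0.0843]
ee_rot: [[0.197, 0.98, 0.0], [0.98, -0.197, -0.0], [-0.0, 0.0, -1.0]]
contact_force: [-1.2, 0.4, 3.6]
finger_gap: 0.0181
grasp_force: 58.6
```

```bash
python3 w.py 0 -.11 .16
```

```text
tcp [ 0.4846 -0.1798  0.0843] jig [-0.065  -0.3499  0.0843] delta tool [ 0.2398  0.0651 -0.0757] rz 0.0003757998521151107 tilt [ 0.0002 -0.0003 -1.    ] F [-1.1863  0.3852  3.62  ]
```

In the tool's units: 0.036 m / 0.8 = 0.045, 0.03 m / 0.8 = 0.0375.

>>> {"op": "tcp_steps", "data": {"offsets": [{"z":-0.0125},{"z":-0.0313},{"z":-0.0313},{"z":-0.025},{"x":0.0375,"y":0.01},{"x":0.045,"y":0.0123},{"x":0.045,"y":0.0123},{"x":0.045,"y":0.0123},{"x":0.045,"y":0.0123},{"x":0.045,"y":0.0123}]}}

```text
time_s: 11.45
tcp_pos: [0.5821, 0.0168, 0.1642]
ee_rot: [[0.197, 0.98, -0.0], [0.98, -0.197, 0.0], [0.0, -0.0, -1.0]]
contact_force: [-0.5, -0.1, -0.6]
finger_gap: 0.0181
grasp_force: 58.7
```

>>> {"op": "tcp_steps", "data": {"offsets": [{"x":0.025,"y":0.0069},{"x":0.0125,"y":0.0038},{},{},{},{}]}}

```text
time_s: 11.95
tcp_pos: [0.5955, 0.0413, 0.1639]
ee_rot: [[0.199, 0.98, -0.0], [0.98, -0.199, -0.0], [-0.0, -0.0, -1.0]]
contact_force: [0.4, -0.1, -1.0]
finger_gap: 0.018
grasp_force: 58.8
```

```bash
python3 - <<'E'
from w import *
delta(unjig([0,-.11,.16]))
a=cam("top");b=cam("side"); s=status.read_state()["tcp_pos"]
print("px of pin tip expected side",proj(b,s-[0,0,.0723]),"top of head",proj(b,s+[0,0,.0047]),"hole",proj(b,unjig([0,-.11,.054])))
c=b["pixels"][150:250,205:325]; cv2.imwrite("pics/m4.png",cv2.cvtColor(cv2.resize(c,None,fx=6,fy=6,interpolation=cv2.INTER_CUBIC),cv2.COLOR_RGB2BGR))
E
```

```text
tcp [0.5955 0.0413 0.1639] jig [ 0.0001 -0.1112  0.1639] delta tool [ 0.0012 -0.0001  0.0039] rz -0.001376972535885146 tilt [-0.0004 -0.0003 -1.    ] F [ 0.4246 -0.1383 -0.9599]
px of pin tip expected side [265.2388 205.0326] top of head [264.9903 175.949 ] hole [265.1078 218.5763]
```

View pics/m4.png

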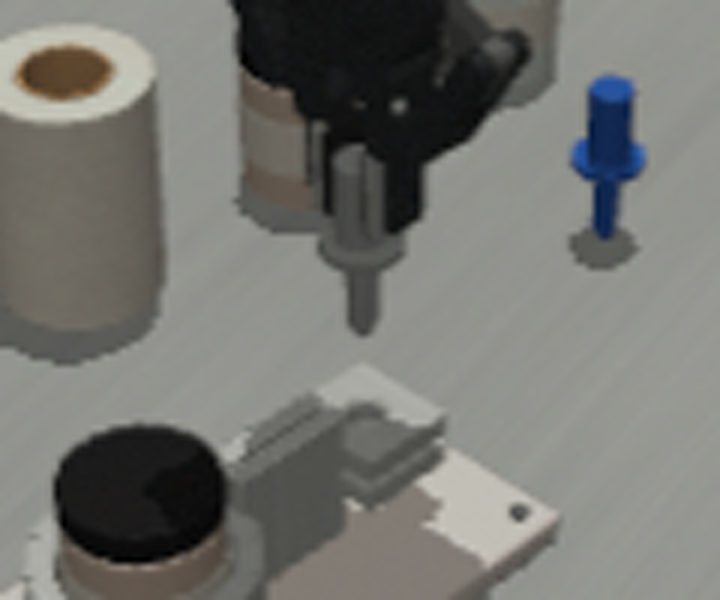

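Side crop: pin held upright, tip at ≈(363,332), straight over the ear hole ≈(368,408); head and collar clear of the fingertips. Fine-align and descend.

In the tool's units: 0.015 m / 0.8 = 0.0188, 0.0012 m / 0.8 = 0.0015.

>>> {"op": "tcp_steps", "data": {"offsets": [{"x":0.0015,"z":0.0125},{"z":0.0188},{"z":0.0125},{},{}]}}

```text
time_s: 12.47
tcp_pos: [0.5953, 0.0437, 0.1276]
ee_rot: [[0.197, 0.98, -0.003], [0.98, -0.197, 0.0], [-0.0, -0.003, -1.0]]
contact_force: [-0.2, -0.2, -0.4]
finger_gap: 0.0183
grasp_force: 58.7
```

>>> {"op": "tcp_steps", "data": {"offsets": [{"z":0.0038},{"z":0.0038},{"z":0.0025},{}]}}

```text
time_s: 12.8
tcp_pos: [0.5965, 0.0434, 0.1214]
ee_rot: [[0.197, 0.98, 0.001], [0.98, -0.197, -0.001], [-0.001, 0.001, -1.0]]
contact_force: [-0.1, -1.5, 1.3]
finger_gap: 0.0181
grasp_force: 58.8
```

```bash
python3 w.py 0 -.11 .0883
```

```text
tcp [0.5965 0.0434 0.1214] jig [ 0.0006 -0.1089  0.1214] delta tool [-0.001  -0.0007  0.0331] rz 0.0005019065119436783 tilt [ 0.0005 -0.0012 -1.    ] F [-0.1167 -1.4664  1.2511]
```

In the tool's units: 0.003 m / 0.8 = 0.0038, 0.002 m / 0.8 = 0.0025.

>>> {"op": "tcp_steps", "data": {"offsets": [{"z":0.0038},{"z":0.0038},{"z":0.0025},{}]}}

```text
time_s: 13.13
tcp_pos: [0.596, 0.0431, 0.1125]
ee_rot: [[0.197, 0.98, -0.001], [0.98, -0.197, -0.002], [-0.002, -0.0, -1.0]]
contact_force: [-2.5, -4.7, 1.5]
finger_gap: 0.018
grasp_force: 58.8
```

```bash
python3 w.py 0 -.11 .0883
```

```text
tcp [0.596  0.0431 0.1125] jig [ 0.0002 -0.1093  0.1125] delta tool [-0.0007 -0.0002  0.0242] rz 0.00033411385758227996 tilt [-0.0007 -0.0015 -1.    ] F [-2.5163 -4.6506  1.5023]
```

>>> {"op": "tcp_steps", "data": {"offsets": [{"z":0.0025},{"z":0.0025},{"z":0.0025},{}]}}

```text
time_s: 13.47
tcp_pos: [0.596, 0.043, 0.1067]
ee_rot: [[0.197, 0.98, -0.001], [0.98, -0.197, -0.002], [-0.002, -0.0, -1.0]]
contact_force: [-2.3, -4.8, 1.8]
finger_gap: 0.0182
grasp_force: 58.9
```

```bash
python3 w.py 0 -.11 .0883
```

```text
tcp [0.596  0.043  0.1067] jig [ 0.0002 -0.1094  0.1067] delta tool [-0.0006 -0.0002  0.0184] rz 0.00034898917330711265 tilt [-0.0008 -0.0017 -1.    ] F [-2.2933 -4.7532  1.7695]
```

In the tool's units: 0.004 m / 0.8 = 0.005, -0.001 m / 0.8 = -0.0013.

>>> {"op": "tcp_steps", "data": {"offsets": [{"x":-0.0013,"y":-0.0006,"z":0.0025},{"z":0.0038},{"z":0.005},{"z":0.005},{}]}}

```text
time_s: 13.88
tcp_pos: [0.5954, 0.0425, 0.0928]
ee_rot: [[0.197, 0.98, -0.0], [0.98, -0.197, -0.001], [-0.001, -0.0, -1.0]]
contact_force: [-0.4, -4.4, -0.4]
finger_gap: 0.0181
grasp_force: 58.7
```

>>> {"op": "tcp_steps", "data": {"offsets": [{"z":0.0025},{"z":0.0025},{"z":0.0013},{"z":0.0013},{}]}}

```text
time_s: 14.3
tcp_pos: [0.5956, 0.0424, 0.0885]
ee_rot: [[0.197, 0.98, -0.001], [0.98, -0.197, -0.001], [-0.001, -0.0, -1.0]]
contact_force: [-4.3, -6.2, 6.2]
finger_gap: 0.0181
grasp_force: 59.5
```

```bash
python3 w.py 0 -.11 .0883
```

```text
tcp [0.5956 0.0424 0.0885] jig [-0.     -0.1101  0.0885] delta tool [0.0001 0.     0.0002] rz 0.0005930501854664316 tilt [-0.0005 -0.0013 -1.    ] F [-4.2823 -6.153   6.2303]
```

>>> {"op": "tcp_steps", "data": {"offsets": [{},{},{},{},{}], "jaw": 0.05}}

```text
time_s: 14.72
tcp_pos: [0.5955, 0.0434, 0.0877]
ee_rot: [[0.197, 0.98, -0.0], [0.98, -0.197, 0.001], [0.001, -0.0, -1.0]]
contact_force: [0.5, -1.5, -0.2]
finger_gap: 0.0499
grasp_force: 0.0
```

>>> {"op": "tcp_steps", "data": {"offsets": [{"z":-0.0125},{"z":-0.025},{"z":-0.0375},{"z":-0.025},{},{},{}]}}

```text
time_s: 15.3
tcp_pos: [0.5953, 0.0431, 0.1678]
ee_rot: [[0.197, 0.98, -0.0], [0.98, -0.197, 0.0], [0.0, -0.0, -1.0]]
contact_force: [0.3, 0.6, 1.1]
finger_gap: 0.0504
grasp_force: 0.0
```

```bash
python3 - <<'E'
from w import *
delta(unjig([0,-.061,.062]))
b=cam("side")
print("home px head",proj(b,unjig([0,-.11,.093])),"collar",proj(b,unjig([0,-.11,.059])))
c=b["pixels"][170:270,195:325]; cv2.imwrite("pics/m5.png",cv2.cvtColor(cv2.resize(c,None,fx=6,fy=6,interpolation=cv2.INTER_CUBIC),cv2.COLOR_RGB2BGR))
E
```

```text
tcp [0.5953 0.0431 0.1678] jig [-0.0005 -0.1095  0.1678] delta tool [0.0485 0.0006 0.1058] rz 0.00041584637188352147 tilt [-0.0004  0.0002 -1.    ] F [0.308  0.6096 1.0939]
home px head [264.9846 204.8174] collar [265.0923 216.8474]
```

View pics/m5.png

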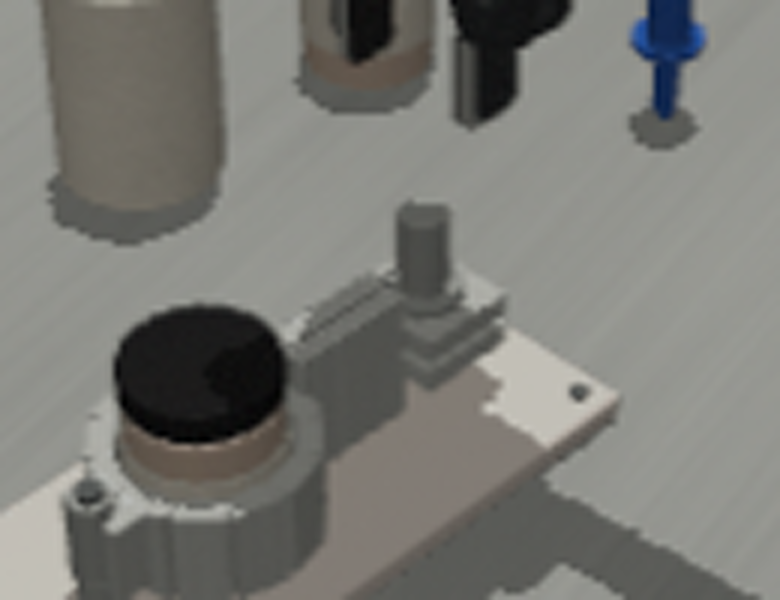

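Side crop: pin stands upright with its collar down on the ear (≈(425,300)), jar standing, fingers clear. Now the pinch.

In the tool's units: 0.03 m / 0.8 = 0.0375, 0.025 m / 0.8 = 0.0313.

>>> {"op": "tcp_steps", "data": {"offsets": [{"x":0.0206},{"x":0.02},{"x":0.02,"y":0.0006},{"z":0.0375},{"z":0.0375},{"z":0.0313},{"z":0.0188},{"z":0.0073},{},{}]}}

```text
time_s: 16.18
tcp_pos: [0.6055, 0.0904, 0.0619]
ee_rot: [[0.197, 0.98, -0.001], [0.98, -0.197, 0.0], [-0.0, -0.001, -1.0]]
contact_force: [0.3, -0.2, 0.3]
finger_gap: 0.0499
grasp_force: 0.0
```

```bash
python3 w.py 0 -.061 .062
```

```text
tcp [0.6055 0.0904 0.0619] jig [ 0.0001 -0.0611  0.0619] delta tool [ 0.0001 -0.0001 -0.0001] rz 0.00030755097089019134 tilt [-0.0009  0.     -1.    ] F [ 0.3224 -0.212   0.3046]
```

>>> {"op": "tcp_steps", "data": {"offsets": [{},{},{},{},{},{},{},{},{},{}], "jaw": 0, "grip_n": 60}}

```text
time_s: 17.02
tcp_pos: [0.6054, 0.0907, 0.0641]
ee_rot: [[0.197, 0.98, -0.001], [0.98, -0.197, 0.0], [0.0, -0.001, -1.0]]
contact_force: [-5.2, 0.1, 6.9]
finger_gap: 0.0186
grasp_force: 63.7
```

```bash
python3 - <<'E'
from w import *
delta(unjig([0,-.061,.062]))
b=cam("side")
c=b["pixels"][170:270,195:325]; cv2.imwrite("pics/m6.png",cv2.cvtColor(cv2.resize(c,None,fx=6,fy=6,interpolation=cv2.INTER_CUBIC),cv2.COLOR_RGB2BGR))
E
```

```text
tcp [0.6054 0.0907 0.0641] jig [ 0.     -0.0608  0.0641] delta tool [-0.0002 -0.      0.0021] rz 0.0001276029610023932 tilt [-0.0011  0.0005 -1.    ] F [-5.2365  0.1427  6.9438]
```

View pics/m6.png

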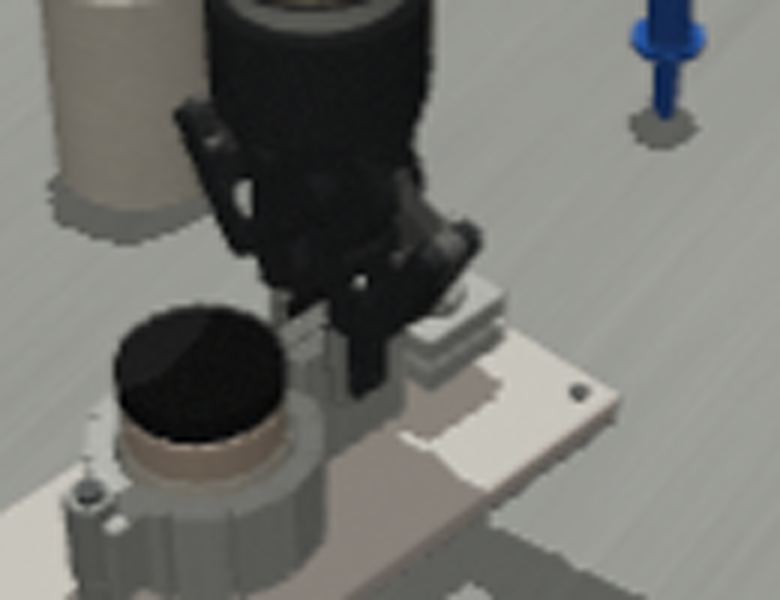

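The fingers pinch both flanges (≈(365,340)) at 64 N, with the jar upright and the pin's collar on the ear clear of the fingers. Handing in.

```bash
python3 -c "
from station import ticket
print(ticket.close_job())"
```

```text
the job is handed in; nothing more can be done
None
```

I handed in the job with the collar shut, the slim pin fully down through both holes and released, and the fingers still pinching the two flanges at about 64 N; the jar was upright, but the judge returned no verdict.

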